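# Clamp the blade cassette to the set force

### The arm

A 6-joint arm with a two-finger parallel gripper is mounted at the origin on a cart in front of the work surface, level with it; the furniture and walls round the work are solid. World frame = base frame: x ahead of the robot, y to its left, z up, the work surface at z = 0. Lengths are in m, angles in rad, forces in N, time in s.
With the tool pointing down it reaches from about 0.35 to 0.775 m from the base axis. Payload 5.5 kg.
Tool frame: the origin (TCP) lies where the fingers leave the gripper's body, on its centre line; the fingertips stand 73 mm ahead of it and the grasp point (between the pads) lies 54 mm ahead of it; z points along the fingers, y is the direction in which the jaws open and shut (so a half turn about z gives the same grasp; the last joint's range is limited). The gripper opens to 85 mm and grips with 20 to 120 N. Pads are 22 mm wide; open, the fingers measure 114 mm over their backs; the gripper's body (76 mm by 85 mm) begins 54 mm behind the grasp point. The pads swing forward as they close: fully open they stand 13 mm farther back than shut.
Start: joints at [1.194, 0.313, 0.046, 1.304, 0, 1.431], TCP at [0.135, 0.559, 0.304] pointing down, gripper open.
Joint ranges: [-2.76, 2.76], [-0.86, 1.69], [-1.03, 1.26], [-2.2, 2.34], [-1.47, 1.5], [-3.14, 3.14]. Speed limits (rad/s): [2.57, 2.57, 3.14, 3.14, 3.14, 3.14].

### API

Orientations are given as [roll, pitch, yaw] about the fixed x, y, z axes, in that order (R = Rz(yaw) Ry(pitch) Rx(roll)).
In Python, from cell import manip, camera, calibration gives the robot as it stands.
- The arm moves only by the tool play_rows, never from a script. Its argument "plan" is a list of rows, each a list of 5 numbers: the finger opening in mm, from 0 to 85.4, then the shift along the tool's x, y, z in mm, then the turn about the tool's z in rad. A call has 1 to 10 rows; each row is the pose to reach, as a shift and turn from the pose commanded when the call began, along the tool's axes at that moment; what a row does not reach only later rows make up. A row lasts 1/12 s, in which the tool goes at most 41.7 mm and 7.16 degrees, less where a joint would pass 70% of its speed; a pose out of reach is approached as far as the arm can. A call with a gripper value outside its range is refused whole. The fingers move at their own pace and stop on an object; "force" is the grip in N (left out, the last holds). Time passes only in rows, so rows that repeat a pose let the fingers close. It gives the time, the measured TCP pose, the force and the opening at its end, in the units of the state.
- manip.get_state(): the state, without advancing time (a new reading comes with each control period).
- camera(name): name is "scene" or "top"; returns (picture, depth): 480x640x3 uint8, red, green, blue; 480x640 float32, m along the optical axis (not along the pixel's ray), 0 where there is no reading.
- calibration(name): a dict with "fx", "fy", "cx", "cy" (pixels), "camera_from_world" (4x4, takes a point from world to camera coordinates). Camera axes: x right, y up, looking along -z (the intrinsics and any distortion apply to the point x, -y, -z); pixel columns grow to the right and rows downward; lengths in m; the calibration is good to about 2 mm. A picture is of the moment at which its call begins. calibration takes no time and is no camera call.
- manip.job_done(): hands the job in, once; it reports no verdict.
The state is a dict: "time_s": time; "joint_pos": joint angles; "dq": joint speeds; "joint_efforts": joint torques, N m; "ee_pos": TCP position; "tcp_rot": TCP orientation; "force": force on the tool from outside, world axes, zero at the start; "moment": the same for the moment, N m; "width": finger opening in m.
Only numpy, scipy, OpenCV 4.12 (cv2) and the standard library are available. Lean on these libraries where they do the work, as an engineer would, in place of code of your own. Each camera call takes 0.05 s, during which the arm holds its last target.

### The job

Gently slide the white blade cassette along its channel in the bench clamp until it is fully home against the black stop, then crank the clamp down clockwise on it just until the green indicator tab pops out at the front. Stop there, before the red overload tab pops out, let go of the crank and leave the other things on the table alone.

Things in the scene. Friction and masses are not known exactly. Their poses are not given: they have to be found in the camera images.
- clamp: Grey bench clamp fixed on the table. Origin on the table top under the screw axis; x runs along the channel from the open front to the rear column, z up. Base plate x -175 to +100 mm, 100 mm wide, 12 mm thick. Guide rails x -90 to +30 mm, tops 20 mm above the table, 1.5 mm play a side. Column x 45 to 85 mm; arm and head (front x -22, half width 24) end 126 mm up, the hub at 150 mm.
- stop_face (a point): Centre of the front face of the black rubber stop at the back of the channel: clamp frame x +30 mm, 24 mm above the table. It is hard: pushing the cassette on it with more than 30 N spoils it.
- cassette: White plastic blade cassette, seven steel blades on top, 155 x 36 x 24 mm (long axis x, along the channel), 0.22 kg nominal. Origin at the centre of its underside, which lies on the base plate 12 mm above the table. It starts 20 to 45 mm short of the stop, between the rails; its front part stands out in front of the rails, free to be pushed or pinched.
- cassette_back (a point): Centre of the cassette's rear end face (the one that meets the stop), 77.5 mm along +x from its origin, 12 mm above its underside.
- cassette_front (a point): Centre of the cassette's front end face (the one to push), 77.5 mm along -x from its origin, 12 mm above its underside.
- shoe: Round black pressure shoe, 30 mm across, under the clamp's head on the screw axis. Origin at the centre of its lower face, which starts 2 to 6.5 mm above the cassette's top. It goes down 6 mm a turn; once it touches the cassette it stands still and its spring (6 N/mm, preload 12 N) is compressed.
- screw_axis (a point): Point on the vertical screw axis at the top of the hub, 150 mm above the table.
- crank_grip (a point): Grip point of the upright black crank handle, 178 mm above the table, 40 mm off the screw axis. Post 16 mm in diameter, 148 to 195 mm up, spins freely on the crank arm (top at 147 mm). Clockwise from above lowers the shoe; the crank keeps its height. Its start angle varies. Half a turn to a little over two turns are needed, how much is unknown; 2.5 to 4 N at the handle; it stays where left.
- green_tab (a joint): Green indicator tab, 12 x 8 mm, on the front of the gauge housing under the clamp's head, left of the middle seen from the robot, about 55 to 75 mm above the table. Metres it stands out: about 0 in (it creeps out 1 to 5 mm just before popping), 0.014 out. It pops out and stays out when the clamping force reaches the set force, preset somewhere between 20 and 55 N and not marked.
- red_tab (a joint): Red overload tab, like the green one, right of the middle. 0 in, 0.014 popped out. It pops out and stays out if the screw is turned about a quarter turn (1.5 mm, 9 N) past the point where the green one popped.
- jar: White jar with red cap, 72 mm across, 121 mm high, bystander. Origin at the centre of its underside.
- ink_pad: Dark open ink pad lying flat, 62 x 92 x 14 mm, bystander. Origin at the centre of its underside.
- thermometer: White probe thermometer lying flat, 161 x 30 x 17 mm, bystander. Origin at the centre of its underside.
- marker: Black and white felt marker lying flat, 131 x 14 mm, bystander. Origin at the centre of its underside.

How it is judged:
On the way, in this order (a step that is already met when the one before it is completed fails the run):
1. the cassette is home against the stop (x of cassette_back in the frame of stop_face above -0.0025 m), for 0.2 s.
2. the green tab pops out with the shoe pressing on the cassette (value of joint green_tab above 0.008 m and contact force between shoe and cassette above 12 N and x of cassette_back in the frame of stop_face above -0.003 m), for 0.2 s.
At the end, for the whole second after the job is handed in: The cassette lies flat and still in the channel with its end within 3 mm of the stop, the shoe clamps it with more than 12 N, the green tab is out (over 8 mm) and the red tab is in (under 7 mm) (all of step 2 and value of joint red_tab below 0.007 m and angle between cassette's own z axis and vertical below 0.05 rad and linear speed of cassette below 0.01 m/s); the robot touches nothing.
It fails at once if the red overload tab pops out (overtightened) (value of joint red_tab above 0.007 m).
It fails at once if the cassette is rammed on the stop with more than 30 N (contact force between cassette and stop above 30 N).
It fails at once if a bystander is moved more than 30 mm (distance of any of jar, ink_pad, thermometer, marker from where it was at the start of the episode above 0.03 m).
It also fails if it takes over 67 s, if anything falls off the work surface, if the arm or the gripper's body presses on something with over 40 N, if the wrist force passes 120 N, or if a joint passes its speed limit or range.

## Working session

There is one attempt and no reset: what is moved stays moved. The work goes in short steps, Python scripts to look and compute and a tool call to move; the robot and the scene stay as the last step left them, time stands still between calls to the robot, and variables do not carry over. Pictures are saved under pics/ and viewed, and the job is handed in when it is done.

Besides the shell and the picture viewer there is one more tool, called after "Emit:" as name([rows], argument=value, ...), one row to a line, values as JSON. play_rows: Moves the arm, as the interface text tells. Its arguments: {"type":"object","properties":{"plan":{"type":"array","items":{"type":"array","items":{"type":"number"}}},"force":{"type":"number"}},"required":["plan"]}

```bash
ls; mkdir -p pics; python3 - <<'E'
from cell import manip,camera,calibration
import cv2,numpy as np
for n in ("scene","top"):
    p,d=camera(n); cv2.imwrite(f"pics/{n}0.png",p[:,:,::-1]); np.save(f"pics/{n}0_d.npy",d)
    c=calibration(n); print(n,{k:np.round(v,4).tolist() if not isinstance(v,str) else v for k,v in c.items()})
print(manip.get_state())
E
```

```text
pics
scene {'fx': 572.9288, 'fy': 572.9288, 'cx': 320.2533, 'cy': 242.4714, 'camera_from_world': [[0.5633, -0.8262, -0.0129, -0.3116], [0.5811, 0.385, 0.717, -0.4279], [-0.5874, -0.4114, 0.6969, -1.1503], [0.0, 0.0, 0.0, 1.0]]}
top {'fx': 529.2213, 'fy': 529.2213, 'cx': 326.748, 'cy': 243.7304, 'camera_from_world': [[-0.0066, -1.0, -0.0007, 0.0278], [0.9886, -0.0066, 0.1504, -0.5507], [-0.1504, 0.0003, 0.9886, -1.1143], [0.0, 0.0, 0.0, 1.0]]}
{'time_s': 0.1, 'joint_pos': array([1.19443200e+00, 3.13913560e-01, 4.51132427e-02, 1.30361149e+00,
       3.84160154e-06, 1.43117118e+00]), 'dq': array([-0.00029681, -0.00172976,  0.00353496, -0.0004216 , -0.00131636,
        0.00115734]), 'joint_efforts': array([ 2.32548264e-03, -4.81724846e+01,  2.99245155e+01,  1.26843271e-02,
       -1.48960908e-04,  8.37266555e-06]), 'ee_pos': array([0.13475579, 0.55864328, 0.30311308]), 'tcp_rot': array([-3.13999343e+00, -2.28633210e-04,  2.90485328e+00]), 'force': array([0.14945869, 0.67242035, 0.69518365]), 'moment': array([-0.0304051 , -0.01421078,  0.03147023]), 'width': 0.0851410307215657}
```

View pics/scene0.png

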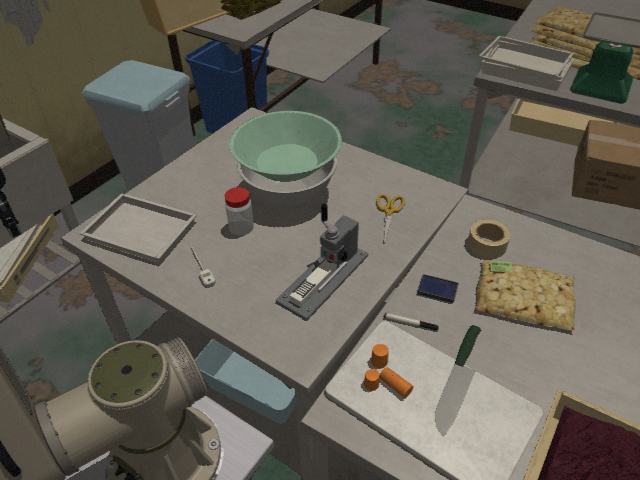

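View pics/top0.png

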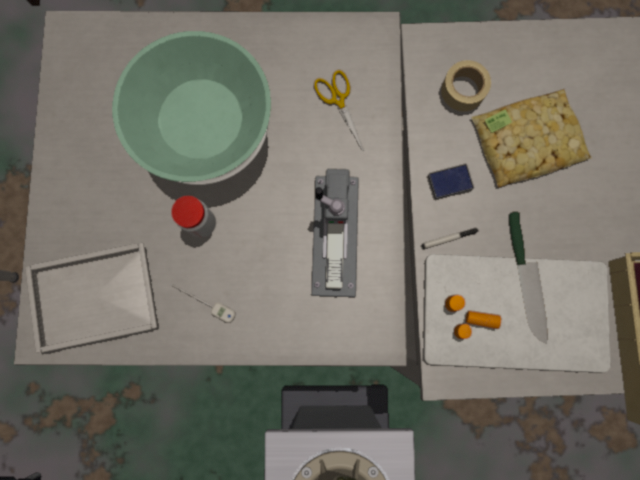

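```bash
cat > h.py <<'E'
import numpy as np,cv2
from cell import manip,camera,calibration
C={n:calibration(n) for n in("scene","top")}
def proj(n,P):
    c=C[n];P=np.atleast_2d(P);M=c["camera_from_world"]
    q=P@M[:3,:3].T+M[:3,3]; return np.c_[c["cx"]+c["fx"]*q[:,0]/-q[:,2], c["cy"]+c["fy"]*-q[:,1]/-q[:,2]]
def ray(n,uv):
    c=C[n];M=c["camera_from_world"];R=M[:3,:3];o=-R.T@M[:3,3]
    uv=np.atleast_2d(uv).astype(float)
    d=np.c_[(uv[:,0]-c["cx"])/c["fx"],-(uv[:,1]-c["cy"])/c["fy"],-np.ones(len(uv))]
    return o,d@R
def onz(n,uv,z):
    o,d=ray(n,uv); return o+d*((z-o[2])/d[:,2])[:,None]
def pts(n,d):
    v,u=np.mgrid[:480,:640]; o,r=ray(n,np.c_[u.ravel(),v.ravel()]); return (o+r*d.ravel()[:,None]).reshape(480,640,3)
def snap(name,n,box=None,f=4):
    p,d=camera(n); p=p.copy(); s=p
    if box: a,b,c,e=box; s=cv2.resize(p[b:e,a:c],None,fx=f,fy=f,interpolation=cv2.INTER_CUBIC)
    cv2.imwrite(f"pics/{name}.png",s[:,:,::-1]); return p,d
E
python3 - <<'E'
import cv2
p=cv2.imread("pics/top0.png")[160:305,295:375]; cv2.imwrite("pics/t0z.png",cv2.resize(p,None,fx=4,fy=4,interpolation=cv2.INTER_CUBIC))
p=cv2.imread("pics/scene0.png")[195:325,265:385]; cv2.imwrite("pics/s0z.png",cv2.resize(p,None,fx=4.5,fy=4.5,interpolation=cv2.INTER_CUBIC))
E
python3 - <<'E'
import sys; sys.path.insert(0,'.')
from h import *
d=np.load("pics/top0_d.npy");P=pts("top",d)
p=cv2.imread("pics/top0.png")
# table depth sanity
print(P[250,250],P[300,200])
np.set_printoptions(precision=3,suppress=True,linewidth=200)
print("z map rows166..300 step4, cols 305..368 step 4")
for v in range(164,302,5): print(v,(P[v,305:368:4,2]*1000).round().astype(int))
E
```

```text
[0.54378343 0.19748197 0.00170422] [0.43177571 0.30493803 0.01044896]
z map rows166..300 step4, cols 305..368 step 4
164 [ 1  0 -1  1  0 -3 -1 -3  0  0 -1 -3  1 -1 -2 -1]
169 [ -4  -4  -1  -1  -2  -1 122 115 121 122 124   4   3   0  -2  -1]
174 [ -1   0   6  -1   2 114 123 125 122 123 120   1  -3  -1  -1   2]
179 [ -3   2   1   9  13 121 124 120 125 124 121  15   9  10   3   7]
184 [  1   0  -2  14  15 116 122 126 123 118 124  13  13  11   0  -1]
189 [ -5  -2  -2 190 192  83 125 125 125 123 121  13  12  11   1   2]
194 [ -3   1   1 192 186  41 122 123 124 122 121  13  13  16  -1   4]
199 [ -3   0  -1 150 146 146 148 134 146 123 127  15  11   8   4   0]
204 [ -1   1  -5  16  10 122 145 151 151 151 125   8   8  11   1  -2]
209 [  0   3   0  12   9 127 134 146 149 144 131  12  12   8   4  -1]
214 [  2   2  -2  11  12 124 127 130 134 124 127  10  16   8  -1   4]
219 [ -1   1  -3  11  12 102 110 114 118 114 115  13  11  11   4  -3]
224 [ 1  1  8 11 15 22 34 37 41 33 19 11  7  7  1  2]
229 [ 3 -5 12  9 11 20 35 41 35 40 23  9 12  2  2 -1]
234 [-1 -6 18 11  9 24 33 37 39 36 24 12 12 -2  2  0]
239 [  -2   -2   10   11 1184   21   38   37   34   37   26    9   10    2    4    2]
244 [ 3  1 14  9 12 21 36 36 36 37 21 14 12 -3  2 -1]
249 [ 0 -3 12 12  7 26 38 35 35 38 20 15 11  3 -1 -2]
254 [ 0  1 13 14 11 20 36 37 34 33 21 14 13  2  1  1]
259 [-3  1 11 14 15 14 35 38 41 41 13 14 11 -1  1 -2]
264 [ 0 -2  9 13 11 11 38 33 35 41 11 12 10  2  2 -1]
269 [-2  0  9 10  9 13 38 37 32 41 12  9 14 -1  0  0]
274 [-1  0 15 14 11 14 39 37 34 41  9 11 12  0 -4 -1]
279 [   0    2   12 1184   12    8   42   38   38   39   11   14   16    1 1184    0]
284 [ 1  0 11 14 10 11 35 36 34 35  9 19  8  3  4  2]
289 [-4 -6 15 12 17 13 12  9 16  8 18 16 10 -1 -1  1]
294 [-3  5 11 12 12 15 15 10 17 11 13 14 13 -4 -1 -3]
299 [ 0 -2  1  1 -2  3  1  1 -1 -5  1 -1 -2  2  0  0]
```

View pics/t0z.png

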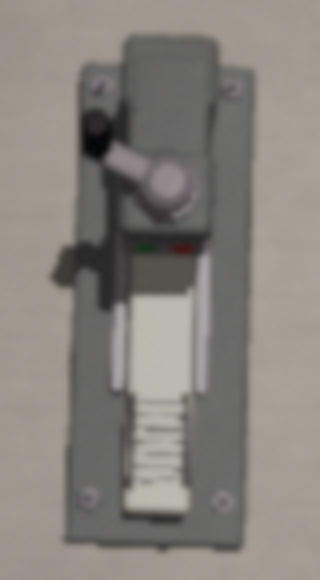

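View pics/s0z.png

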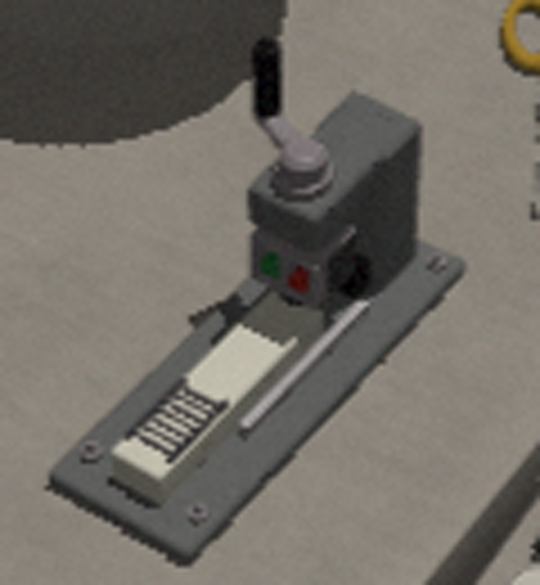

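```bash
python3 - <<'E'
import sys; sys.path.insert(0,'.')
from h import *
np.set_printoptions(precision=4,suppress=True,linewidth=200)
for n in("top","scene"):
    d=np.load(f"pics/{n}0_d.npy");P=pts(n,cv2.medianBlur(d,3))
    X=P.reshape(-1,3)
    roi=(X[:,0]>.4)&(X[:,0]<.78)&(abs(X[:,1])<.1)
    pl=X[roi&(X[:,2]>.006)&(X[:,2]<.018)]
    r=cv2.minAreaRect((pl[:,:2]*1000).astype(np.float32)); print(n,"plate",r,len(pl), np.median(pl[:,2]), "table",np.median(X[roi&(abs(X[:,2])<.005)][:,2]))
    ca=X[roi&(X[:,2]>.03)&(X[:,2]<.045)]
    r=cv2.minAreaRect((ca[:,:2]*1000).astype(np.float32)); print("cassette",r,len(ca),np.median(ca[:,2]))
    po=X[roi&(X[:,2]>.17)&(X[:,2]<.2)]; print("post",len(po),po.mean(0),po.min(0),po.max(0))
    hd=X[roi&(X[:,2]>.118)&(X[:,2]<.132)]; r=cv2.minAreaRect((hd[:,:2]*1000).astype(np.float32)); print("head",r)
    hb=X[roi&(X[:,2]>.140)&(X[:,2]<.155)]; print("hub",hb.mean(0),hb.min(0),hb.max(0))
# corners at top
uv=np.array([[83,65],[253,68],[68,542],[241,548]])/4+[295,160]-.375
print(onz("top",uv,.012))
print("cass front", onz("top",np.array([[124,492],[188,488],[123,517],[189,513]])/4+[295,160]-.375,.036))
print("hub",onz("top",np.array([[167,182]])/4+[295,160]-.375,.15))
print("post",onz("top",np.array([[97,122]])/4+[295,160]-.375,.195))
E
```

```text
top plate ((576.2280883789062, 6.192474365234375), (100.11033630371094, 275.0750732421875), 87.87069702148438) 2796 0.012243583357559262 table 0.00016166139810214197
cassette ((559.755615234375, 6.572040557861328), (206.20066833496094, 42.864280700683594), 0.8949697613716125) 1053 0.036368288644835545
post 69 [0.6302 0.0397 0.1911] [0.6245 0.0327 0.1743] [0.6385 0.0465 0.1962]
head ((644.1466064453125, 4.066255569458008), (49.036346435546875, 105.71329498291016), 86.72425079345703)
hub [0.6163 0.0125 0.1478] [ 0.5999 -0.007   0.1406] [0.6336 0.0472 0.154 ]
scene plate ((600.6663818359375, 12.163986206054688), (123.63565826416016, 331.56695556640625), 88.9195556640625) 1627 0.012281486607085945 table 0.00026149890077331595
cassette ((572.659912109375, 0.86279296875), (39.646095275878906, 240.0260772705078), 85.99618530273438) 761 0.036651751002718
post 66 [0.6267 0.0358 0.1848] [0.6213 0.0299 0.1703] [0.6363 0.0458 0.1958]
head ((642.299560546875, 1.144012451171875), (48.31724548339844, 108.93551635742188), 87.93295288085938)
hub [0.6136 0.0112 0.1472] [ 0.5958 -0.0109  0.14  ] [0.6323 0.0471 0.1549]
[[ 0.7124  0.0492  0.012 ]
 [ 0.71   -0.0479  0.012 ]
 [ 0.4408  0.0583  0.012 ]
 [ 0.4369 -0.0371  0.012 ]]
cass front [[ 0.4663  0.0272  0.036 ]
 [ 0.4683 -0.0076  0.036 ]
 [ 0.4528  0.0278  0.036 ]
 [ 0.4547 -0.008   0.036 ]]
hub [[0.6123 0.0045 0.15  ]]
post [[0.6318 0.0387 0.195 ]]
```

The clamp lies at about (613, 5) mm with yaw −2.1°. The cassette front is at about x 454 mm, so it is roughly 35 mm short of the stop. The handle is at about (632, 39) mm, behind and left of the axis, and both tabs are in view.

```bash
cat >> h.py <<'E'
YAW=-0.0367; O=np.array([.6130,.0047]); CX=np.array([np.cos(YAW),np.sin(YAW)]); CY=np.array([-CX[1],CX[0]])
def c2w(x,y): return O+x/1000*CX+y/1000*CY
def w2c(p):
    p=np.asarray(p)[:2]-O; return np.array([p@CX,p@CY])*1000
def delta(target,yaw=np.pi+YAW):
    from scipy.spatial.transform import Rotation as R
    s=manip.get_state(); M=R.from_euler('xyz',s["tcp_rot"]).as_matrix()
    dy=(yaw-s["tcp_rot"][2]+np.pi)%(2*np.pi)-np.pi
    return np.r_[(M.T@(np.asarray(target)-s["ee_pos"]))*1000, -dy].round(3)
E
python3 - <<'E'
import sys; sys.path.insert(0,'.')
from h import *
t=np.r_[c2w(-190,-0.5),.25]; print(t,delta(t))
E
```

```text
[0.42310959 0.01117177 0.25      ] [-4.08724e+02 -4.64487e+02  5.37630e+01 -2.00000e-01]
```

Emit:
play_rows([
  [0,-408.7,-464.5,53.8,-0.2],
  [0,-408.7,-464.5,53.8,-0.2],
  [0,-408.7,-464.5,53.8,-0.2],
  [0,-408.7,-464.5,53.8,-0.2],
  [0,-408.7,-464.5,53.8,-0.2],
  [0,-408.7,-464.5,53.8,-0.2],
  [0,-408.7,-464.5,53.8,-0.2],
  [0,-408.7,-464.5,53.8,-0.2],
  [0,-408.7,-464.5,53.8,-0.2],
  [0,-408.7,-464.5,53.8,-0.2],
], force=30)

```text
time_s: 0.93
ee_pos: [0.3284, 0.1898, 0.2676]
tcp_rot: [3.141, 0.0, 3.105]
force: [1.8, 0.7, -0.4]
width: -0.0004
```

```bash
python3 - <<'E'
import sys; sys.path.insert(0,'.')
from h import *
t=np.r_[c2w(-190,-0.5),.25]; print(delta(t),manip.get_state()["joint_pos"])
E
```

```text
[-101.078 -175.129   17.559    0.   ] [ 3.11563907e-01 -5.03361749e-02 -4.68222379e-01  1.15265752e+00
  1.06557805e-04  3.47841471e-01]
```

Emit:
play_rows([
  [0,-101,-175,17.6,0],
  [0,-101,-175,17.6,0],
  [0,-101,-175,17.6,0],
  [0,-101,-175,17.6,0],
  [0,-101,-175,17.6,0],
  [0,-101,-175,17.6,0],
  [0,-101,-175,17.6,0],
])

```text
time_s: 1.52
ee_pos: [0.4231, 0.0115, 0.2496]
tcp_rot: [3.141, -0.001, 3.1]
force: [-0.8, -0.1, -0.7]
width: -0.0004
```

```bash
python3 - <<'E'
import sys; sys.path.insert(0,'.')
from h import *
print(manip.get_state()["force"])
t=np.r_[c2w(-190,-0.5),.093]; print(delta(t))
snap("t1","top",(270,160,400,400),2.4)
snap("s1","scene",(240,180,400,340),4)
E
```

```text
[-0.79813747 -0.13666553 -0.68363999]
[-2.10000e-01 -3.50000e-01  1.56564e+02 -5.00000e-03]
```

View pics/s1.png

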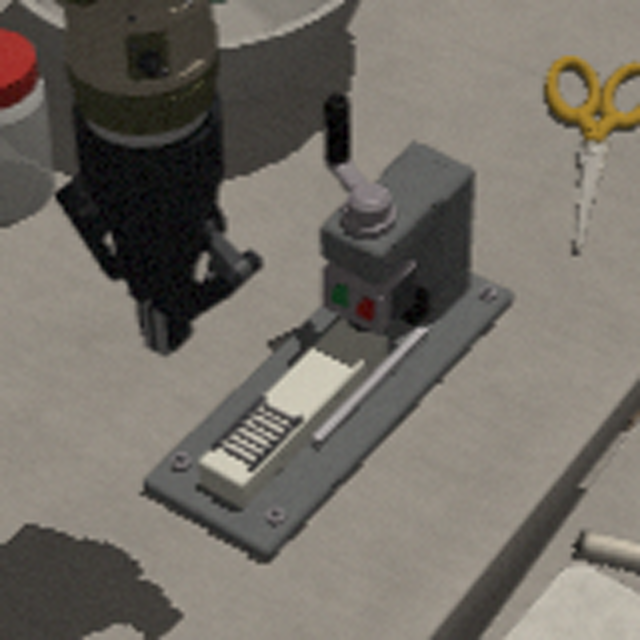

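View pics/t1.png

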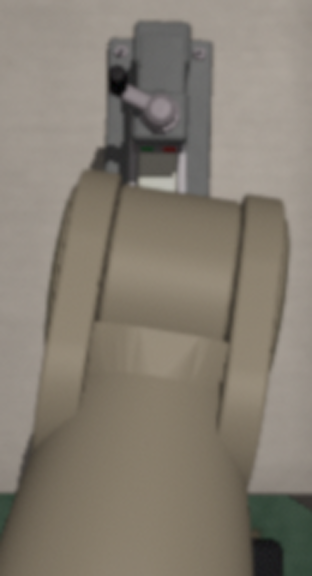

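The closed gripper stands in line in front of the cassette, and the cassette, handle and tabs are unchanged. Next I lower it.

Emit:
play_rows([
  [0,0,-0.3,40,0],
  [0,0,-0.3,80,0],
  [0,0,-0.3,120,0],
  [0,0,-0.3,145,0],
  [0,0,-0.3,156.5,0],
  [0,0,-0.3,156.5,0],
  [0,0,-0.3,156.5,0],
])

```text
time_s: 2.2
ee_pos: [0.4219, 0.0142, 0.0936]
tcp_rot: [3.141, -0.002, 3.107]
force: [-0.6, -0.0, 0.4]
width: 0.0009
```

```bash
python3 - <<'E'
import sys; sys.path.insert(0,'.')
from h import *
s=manip.get_state();print(s["force"],s["tcp_rot"],w2c(s["ee_pos"]))
t=np.r_[c2w(-172,-0.5),.093]; print(delta(t))
snap("s2","scene",(240,180,400,340),4)
E
```

```text
[-0.60149629 -0.04891922  0.39771142] [ 3.14117226e+00 -1.82587141e-03  3.10734822e+00] [-191.37011973    2.50103295]
[-1.9364e+01 -3.0490e+00  5.2800e-01  2.0000e-03]
```

View pics/s2.png

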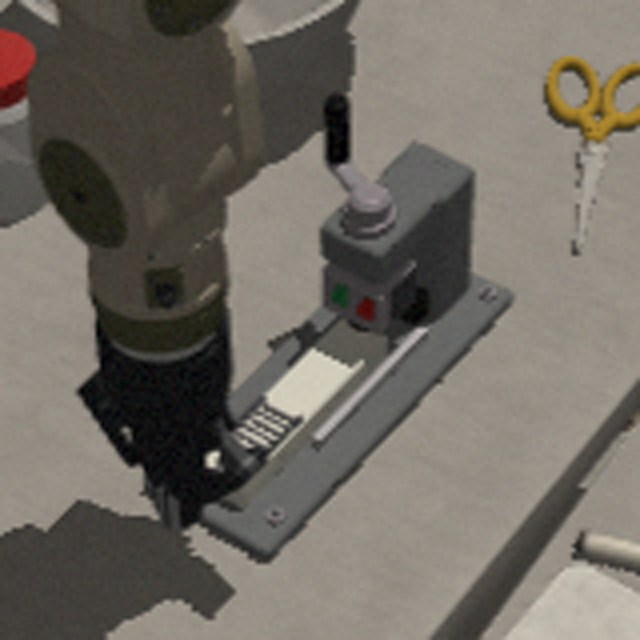

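Emit:
play_rows([
  [0,-4,-3,0,0],
  [0,-8,-3,0,0],
  [0,-12,-3,0,0],
  [0,-15,-3,0,0],
  [0,-17,-3,0,0],
  [0,-19,-3,0,0],
  [0,-21,-3,0,0],
  [0,-23,-3,0,0],
  [0,-25,-3,0,0],
  [0,-25,-3,0,0],
])

```text
time_s: 3.08
ee_pos: [0.4476, 0.0089, 0.0935]
tcp_rot: [3.141, -0.001, 3.105]
force: [-1.2, 0.1, -0.4]
width: -0.0001
```

```bash
python3 - <<'E'
import sys; sys.path.insert(0,'.')
from h import *
s=manip.get_state();print(s["force"],s["tcp_rot"],w2c(s["ee_pos"]))
E
```

```text
[-1.17076635  0.12844325 -0.436363  ] [ 3.14139712e+00 -7.70386627e-04  3.10475399e+00] [-165.46122351   -1.8264746 ]
```

Emit:
play_rows([
  [0,-2,0.5,0,0],
  [0,-4,1,0,0],
  [0,-6,1,0,0],
  [0,-8,1,0,0],
  [0,-10,1,0,0],
  [0,-12,1,0,0],
  [0,-14,1,0,0],
  [0,-16,1,0,0],
  [0,-18,1,0,0],
  [0,-18,1,0,0],
])

```text
time_s: 3.92
ee_pos: [0.4664, 0.0092, 0.0938]
tcp_rot: [3.142, 0.001, 3.105]
force: [0.7, 0.2, 0.1]
width: -0.0001
```

```bash
python3 - <<'E'
import sys; sys.path.insert(0,'.')
from h import *
s=manip.get_state();print(s["force"],s["tcp_rot"],w2c(s["ee_pos"]))
snap("s3","scene",(240,180,400,340),4)
E
```

```text
[0.66436582 0.24248889 0.07881666] [3.14154310e+00 9.35649454e-04 3.10477408e+00] [-146.61919452   -0.90831579]
```

View pics/s3.png

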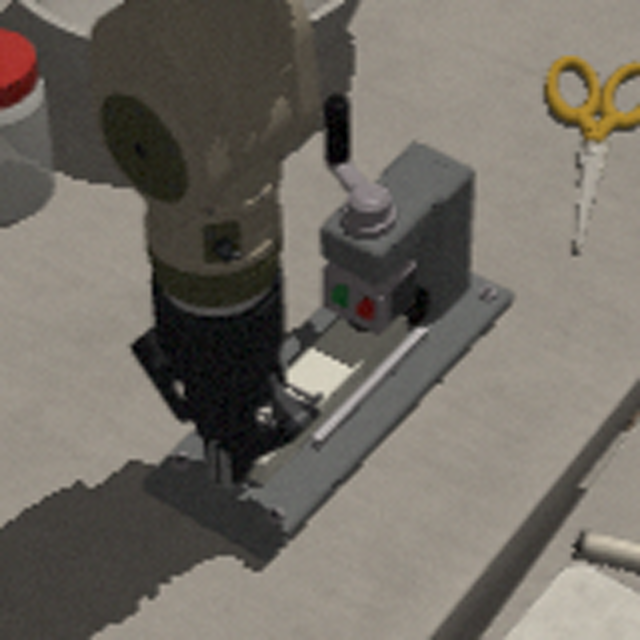

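Emit:
play_rows([
  [0,-1,0,0,0],
  [0,-2,0,0,0],
  [0,-3,0,0,0],
  [0,-4,0,0,0],
  [0,-5,0,0,0],
  [0,-6,0,0,0],
  [0,-6,0,0,0],
])

```text
time_s: 4.55
ee_pos: [0.4721, 0.009, 0.0937]
tcp_rot: [3.142, 0.001, 3.105]
force: [-1.1, 0.5, 1.1]
width: 0.0002
```

```bash
python3 - <<'E'
import sys; sys.path.insert(0,'.')
from h import *
for i in range(1):
    s=manip.get_state();print(s["force"],w2c(s["ee_pos"]))
snap("s4","scene",(240,180,400,340),4)
E
```

```text
[-1.08127127  0.53140765  1.12251507] [-140.91775161   -0.88702006]
```

View pics/s4.png

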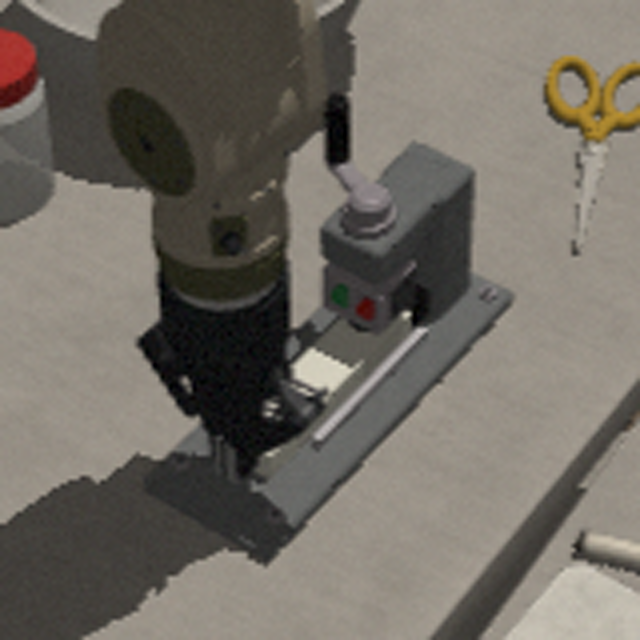

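Emit:
play_rows([
  [0,-0.5,0,0,0],
  [0,-1,0,0,0],
  [0,-1.5,0,0,0],
  [0,-2,0,0,0],
  [0,-2.5,0,0,0],
  [0,-2.5,0,0,0],
])

```text
time_s: 5.1
ee_pos: [0.4745, 0.0089, 0.0937]
tcp_rot: [3.142, 0.0, 3.105]
force: [-1.0, 0.7, 0.0]
width: 0.0
```

Emit:
play_rows([
  [0,-0.4,0,0,0],
  [0,-0.8,0,0,0],
  [0,-1.2,0,0,0],
  [0,-1.6,0,0,0],
  [0,-1.6,0,0,0],
])

```text
time_s: 5.52
ee_pos: [0.4761, 0.0089, 0.0937]
tcp_rot: [3.141, 0.0, 3.105]
force: [-1.2, -0.0, -0.3]
width: -0.0003
```

```bash
python3 - <<'E'
import sys; sys.path.insert(0,'.')
from h import *
s=manip.get_state();print(s["force"],w2c(s["ee_pos"]))
snap("s5","scene",(320,220,390,290),8)
E
```

```text
[-1.21412489 -0.04138786 -0.26874917] [-136.98143119   -0.86534482]
```

View pics/s5.png

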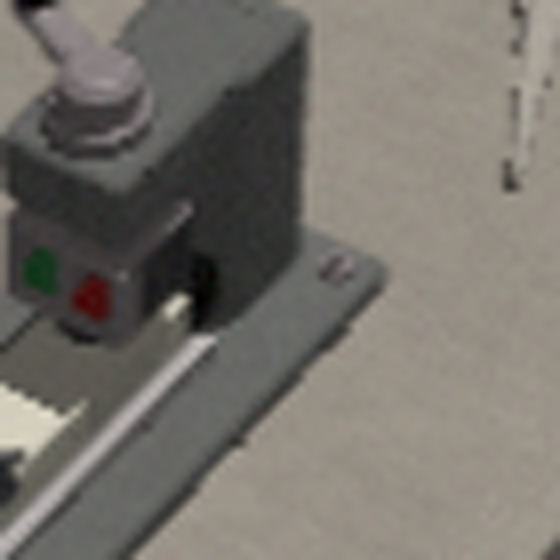

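The cassette's lit rear corner, at about (342, 258) in the full picture, now almost touches the black stop. There is no contact force yet.

Emit:
play_rows([
  [0,-0.3,0,0,0],
  [0,-0.6,0,0,0],
  [0,-0.9,0,0,0],
  [0,-1.2,0,0,0],
  [0,-1.2,0,0,0],
])

```text
time_s: 5.98
ee_pos: [0.4769, 0.0089, 0.0937]
tcp_rot: [3.142, -0.0, 3.105]
force: [-2.6, -0.2, 1.5]
width: -0.0003
```

Emit:
play_rows([
  [0,-0.2,0,0,0],
  [0,-0.4,0,0,0],
  [0,-0.6,0,0,0],
  [0,-0.6,0,0,0],
])

```text
time_s: 6.32
ee_pos: [0.477, 0.0089, 0.0936]
tcp_rot: [-3.142, -0.001, 3.105]
force: [-5.5, -0.0, 3.6]
width: 0.0002
```

Emit:
play_rows([
  [0,-0.2,0,0,0],
  [0,-0.5,0,0,0],
  [0,-0.5,0,0,0],
  [0,-0.5,0,0,0],
  [0,-0.5,0,0,0],
])

```text
time_s: 6.73
ee_pos: [0.477, 0.0089, 0.0935]
tcp_rot: [3.142, -0.002, 3.105]
force: [-5.9, 0.4, 4.4]
width: 0.0002
```

```bash
python3 - <<'E'
import sys; sys.path.insert(0,'.')
from h import *
s=manip.get_state();print(s["force"],w2c(s["ee_pos"]))
E
```

```text
[-5.86842249  0.38523279  4.35110606] [-136.03232932   -0.81676881]
```

Emit:
play_rows([
  [0,5,0,0,0],
  [0,15,0,0,0],
  [0,20,0,-20,0],
  [0,20,0,-60,0],
  [10,20,0,-100,0],
  [20,20,0,-140,0],
  [40,20,0,-180,0],
  [40,20,0,-206,0],
  [40,20,0,-206,0],
  [40,20,0,-206,0],
])

```text
time_s: 7.57
ee_pos: [0.4591, 0.0094, 0.3015]
tcp_rot: [-3.141, 0.006, 3.105]
force: [0.3, 0.2, 0.4]
width: 0.04
```

```bash
python3 - <<'E'
import sys; sys.path.insert(0,'.')
from h import *
np.set_printoptions(precision=4,suppress=True,linewidth=200)
print(manip.get_state()["width"])
p,d=snap("s6","scene",(240,180,400,340),4)
P=pts("scene",d)
q,e=snap("t6","top",(285,150,385,310),3.7);Q=pts("top",e)
for n,im,X in(("scene",p,P),("top",q,Q)):
    m=(X[...,2]>.16)&(X[...,2]<.2)&(X[...,0]>.56)&(X[...,0]<.67)&(abs(X[...,1]-.005)<.06)&(im.max(2)<70)
    v,u=np.nonzero(m); print(n,len(u),u.min(),u.max(),v.min(),v.max(),np.c_[X[m]].mean(0))
    if n=="scene":
        for r in range(v.min(),v.max()+1): print(r,u[v==r].min(),u[v==r].max(),X[r,u[v==r],2].mean().round(3))
    # hub
    h=(X[...,2]>.146)&(X[...,2]<.154)&(X[...,0]>.56)&(X[...,0]<.67)&(abs(X[...,1]-.005)<.06)
    v,u=np.nonzero(h); print("hub",len(u),u.mean(),v.mean(),X[h].mean(0))
E
```

```text
0.040028500452630594
scene 78 321 326 203 217 [0.6256 0.0364 0.1807]
203 324 324 0.191
204 322 326 0.195
205 322 326 0.194
206 321 326 0.195
207 321 326 0.191
208 321 326 0.188
209 321 326 0.186
210 321 326 0.18
211 321 326 0.179
212 321 326 0.176
213 321 326 0.172
214 321 326 0.168
215 322 326 0.168
216 322 326 0.164
217 323 325 0.162
hub 89 329.8988764044944 226.51685393258427 [0.6133 0.0099 0.1493]
top 21 316 322 187 194 [0.6329 0.0366 0.1935]
hub 0 nan nan [nan nan nan]<stdin>:15: RuntimeWarning: Mean of empty slice.
  ret = ret.dtype.type(ret / rcount)
  ret = um.true_divide(
```

View pics/s6.png

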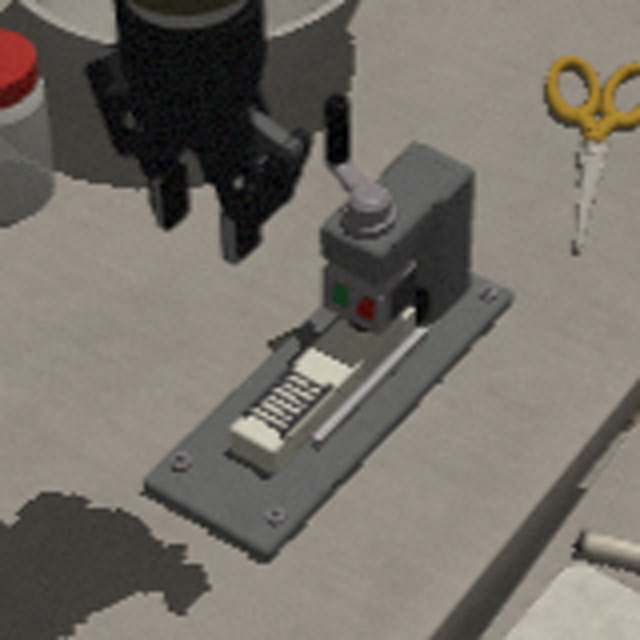

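View pics/t6.png

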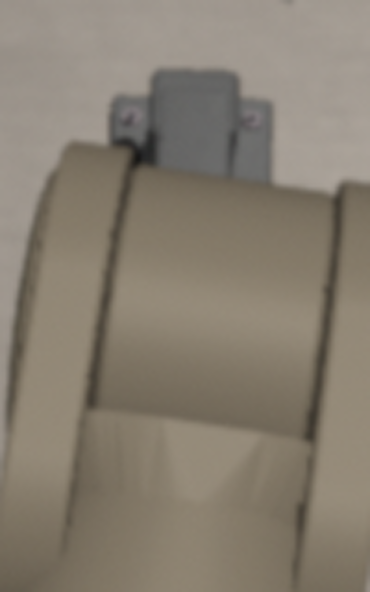

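The cassette now sits home, with its rear corner at the stop. The handle is unmoved at about (324, 211) in the scene picture and both tabs are in.

```bash
python3 - <<'E'
import sys; sys.path.insert(0,'.')
from h import *
np.set_printoptions(precision=4,suppress=True,linewidth=200)
# post: points at top (z=.195) from scene: top ellipse centre ~ (324,205.3)
print("scene top ellipse", onz("scene",[[323.7,204.8],[323.7,205.5]],.195))
for a in range(50,80,5):
    c=O+.04*np.array([np.cos(np.radians(a)),np.sin(np.radians(a))]); print(a,c,proj("scene",np.r_[c,.178]),proj("top",np.r_[c,.195]))
print("hub proj",proj("scene",np.r_[O,.150]),proj("top",np.r_[O,.150]))
# hub by top pic 0
p=cv2.imread("pics/top0.png")[160:305,295:375]
g=cv2.imread("pics/t0z.png"); 
# cassette front top edge, s6 px /4+(240,180): corners (230,432),(275,455)
print("front edge",[w2c(x) for x in onz("scene",np.array([[231,434],[275,457]])/4+[240,180]-.4,.036)])
for a in (62,): 
    c=O+.04*np.array([np.cos(np.radians(a)),np.sin(np.radians(a))]); print(c,delta(np.r_[c,.300]),delta(np.r_[c,.232]))
E
```

```text
scene top ellipse [[0.6288 0.0383 0.195 ]
 [0.6266 0.0368 0.195 ]]
50 [0.6387 0.0353] [[326.9897 208.2896]] [[320.5996 186.6054]]
55 [0.6359 0.0375] [[325.6515 208.5916]] [[319.5013 188.0133]]
60 [0.633  0.0393] [[324.3561 208.969 ]] [[318.5322 189.5099]]
65 [0.6299 0.041 ] [[323.1128 209.4194]] [[317.6999 191.0841]]
70 [0.6267 0.0423] [[321.9309 209.9395]] [[317.0108 192.7241]]
75 [0.6234 0.0433] [[320.8189 210.5259]] [[316.4704 194.4177]]
hub proj [[331.5843 227.1425]] [[336.2599 204.7949]]
front edge [array([-129.6314,   11.3037]), array([-128.6016,  -22.1179])]
[0.6318 0.04  ] [-172.905   36.819   -1.324   -0.   ] [-172.94    36.804   66.676   -0.   ]
```

Emit:
play_rows([
  [40,-40,9,-1,0],
  [40,-80,18,-1,0],
  [40,-120,27,-1,0],
  [40,-155,35,-1,0],
  [40,-172.9,36.8,-1,0],
  [40,-172.9,36.8,-1,0],
  [40,-172.9,36.8,-1,0],
])

```text
time_s: 8.25
ee_pos: [0.6319, 0.0401, 0.2974]
tcp_rot: [3.141, -0.005, 3.105]
force: [-0.4, -0.2, 0.2]
width: 0.0398
```

```bash
python3 - <<'E'
import sys; sys.path.insert(0,'.')
from h import *
np.set_printoptions(precision=4,suppress=True,linewidth=200)
a=[w2c(x) for x in onz("scene",np.array([[202,462],[231,434]])/4+[240,180]-.4,.036)]; print("moved",a[1]-a[0])
c=np.r_[.6318,.04]
print(delta(np.r_[c,.232]))
snap("s7","scene",(240,150,400,310),4)
snap("t7","top",(285,150,385,310),3.7)
E
```

```text
moved [28.277  -0.4063]
[-0.218 -0.069 65.426  0.   ]
```

View pics/s7.png

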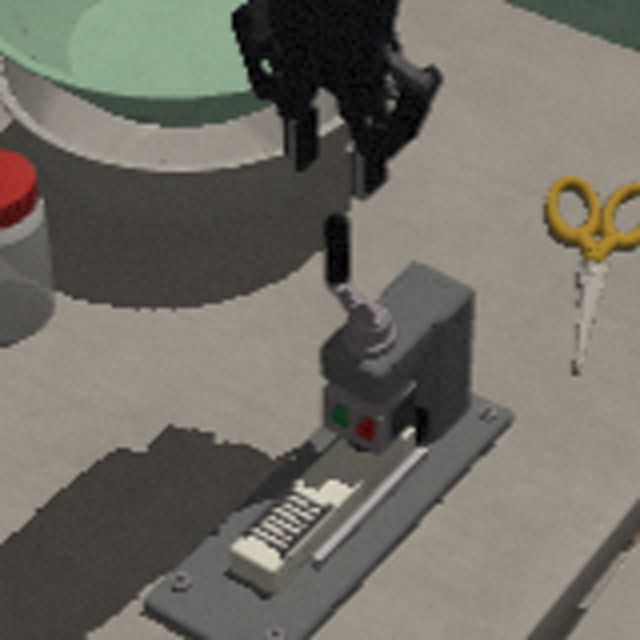

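View pics/t7.png

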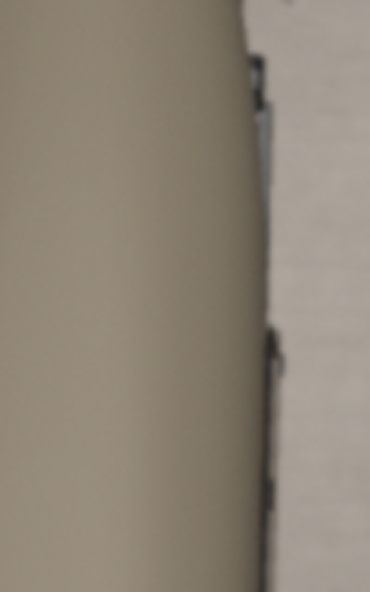

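```bash
python3 - <<'E'
import sys; sys.path.insert(0,'.')
from h import *
np.set_printoptions(precision=2,suppress=True,linewidth=200)
a=cv2.imread("pics/s1.png");b=cv2.imread("pics/s6.png")
x0,y0,x1,y1=195,400,300,515
r=cv2.matchTemplate(b,a[y0:y1,x0:x1],cv2.TM_CCOEFF_NORMED); _,v,_,l=cv2.minMaxLoc(r); print(v,l)
sh=np.array(l)-[x0,y0]
c=np.array([250,440]); w=[w2c(x) for x in onz("scene",np.array([c,c+sh])/4+[240,180],.036)]; print(w[1]-w[0],np.linalg.norm(w[1]-w[0]))
w=[w2c(x) for x in onz("top",(np.array([[156,517-1],[156,517-1]])/4+[295,160]-.375),.036)]; print(w)
for i in ("s1","s6"): 
    cv2.imwrite(f"pics/{i}z.png",cv2.resize(cv2.imread(f"pics/{i}.png")[280:480,180:440],None,fx=3,fy=3))
E
```

```text
0.8983052968978882 (225, 367)
[32.56  1.44] 32.59222199863975
[array([-159.87,   -0.62]), array([-159.87,   -0.62])]
```

View pics/s6z.png

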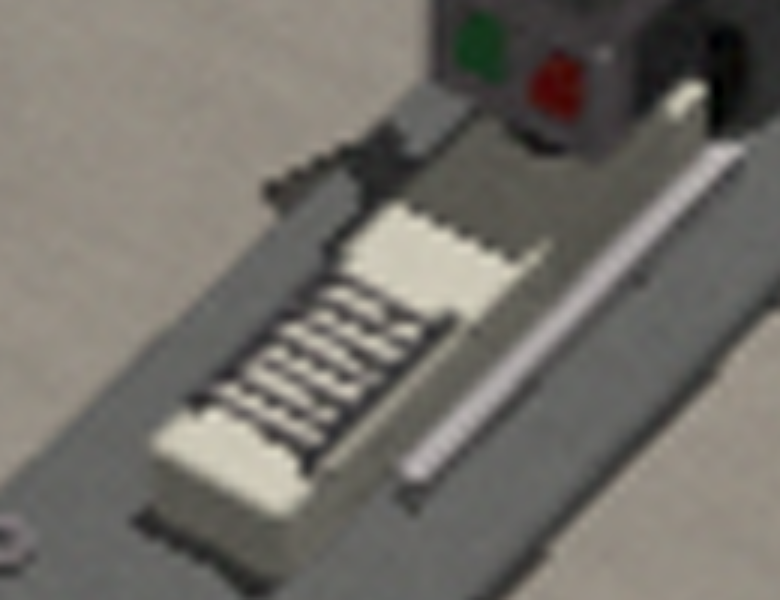

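The rear edge of the cassette abuts the black stop, and the blade pattern moved about 33 mm, which agrees. The gripper is over the post, so I descend and grip.

Emit:
play_rows([
  [40,0,0,20,0],
  [40,0,0,40,0],
  [40,0,0,55,0],
  [40,0,0,65,0],
  [40,0,0,65,0],
  [40,0,0,65,0],
])

```text
time_s: 8.85
ee_pos: [0.6314, 0.0398, 0.2359]
tcp_rot: [3.141, -0.001, 3.105]
force: [-0.3, 0.4, 0.5]
width: 0.0395
```

```bash
python3 - <<'E'
import sys; sys.path.insert(0,'.')
from h import *
print(manip.get_state()["force"])
snap("s8","scene",(260,150,390,280),5)
E
```

```text
[-0.33336269  0.35594573  0.47067607]
```

View pics/s8.png

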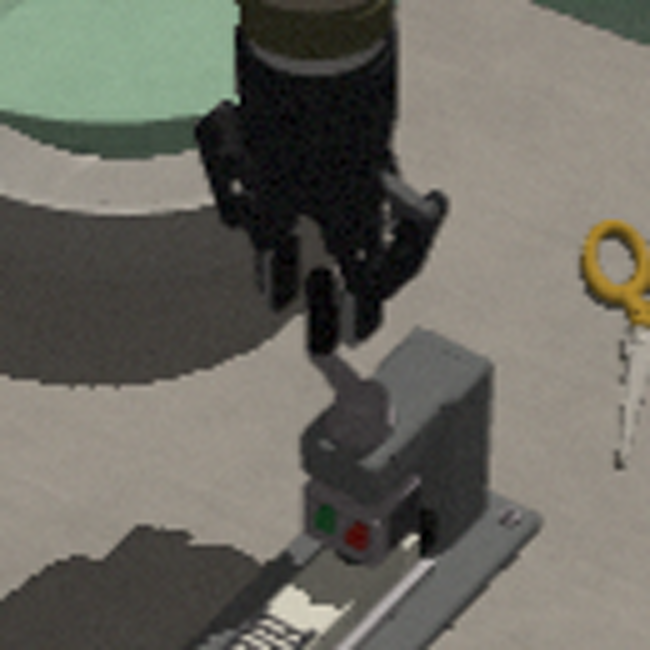

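Emit:
play_rows([
  [30,0,0,3,0],
  [20,0,0,3,0],
  [8,0,0,3,0],
  [8,0,0,3,0],
  [8,0,0,3,0],
  [8,0,0,3,0],
], force=30)

```text
time_s: 9.4
ee_pos: [0.6325, 0.0393, 0.2336]
tcp_rot: [-3.14, 0.001, 3.104]
force: [-1.8, -5.9, 5.0]
width: 0.0154
```

```bash
python3 - <<'E'
import sys; sys.path.insert(0,'.')
from h import *
s=manip.get_state();print(s["force"],s["moment"],w2c(s["ee_pos"]))
snap("s9","scene",(260,150,390,280),5)
E
```

```text
[-1.78047598 -5.93569618  5.02177743] [-0.93174808  0.42533594 -0.04688442] [18.21837337 35.27064999]
```

View pics/s9.png

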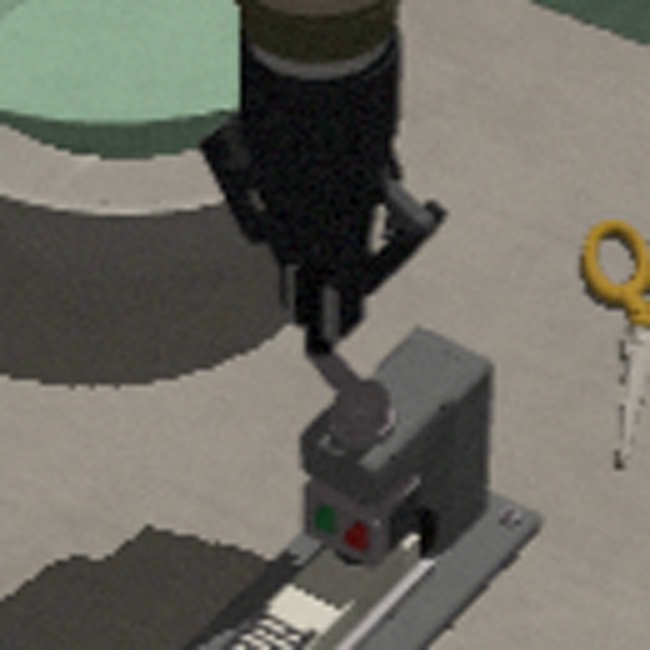

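Gripped, with the opening at 15.4 mm. The circle has a 40 mm radius and the post starts at about 62.5° in the clamp frame, turning clockwise.

```bash
cat >> h.py <<'E'
def arc(a0,a1,n,r=40,adj=(0,0)):
    a=np.radians(np.linspace(a0,a1,n+1)[1:]); b=np.radians(a0); f=np.arange(1,n+1)/n
    for X,Y in zip(-r*(np.cos(a)-np.cos(b))+adj[0]*f, r*(np.sin(a)-np.sin(b))+adj[1]*f): print(f"[8, {X:.1f}, {Y:.1f}, 0, 0],",end=" ")
    print()
E
python3 - <<'E'
import sys; sys.path.insert(0,'.')
from h import *
arc(62.5,30,6,adj=(0,-.8)); arc(30,-30,9)
E
```

```text
[8, -3.3, -2.0, 0, 0], [8, -6.3, -4.4, 0, 0], [8, -9.2, -7.0, 0, 0], [8, -11.8, -9.9, 0, 0], [8, -14.1, -13.0, 0, 0], [8, -16.2, -16.3, 0, 0], 
[8, -2.1, -4.2, 0, 0], [8, -3.7, -8.5, 0, 0], [8, -4.8, -13.1, 0, 0], [8, -5.3, -17.7, 0, 0], [8, -5.3, -22.3, 0, 0], [8, -4.8, -26.9, 0, 0], [8, -3.7, -31.5, 0, 0], [8, -2.1, -35.8, 0, 0], [8, 0.0, -40.0, 0, 0],
```

Emit:
play_rows([
  [8,-3.3,-2.0,0,0],
  [8,-6.3,-4.4,0,0],
  [8,-9.2,-7.0,0,0],
  [8,-11.8,-9.9,0,0],
  [8,-14.1,-13.0,0,0],
  [8,-16.2,-16.3,0,0],
  [8,-16.2,-16.3,0,0],
])

```text
time_s: 10.03
ee_pos: [0.6487, 0.0238, 0.2335]
tcp_rot: [3.139, 0.002, 3.105]
force: [-0.2, 1.4, 5.7]
width: 0.0152
```

```bash
python3 - <<'E'
import sys; sys.path.insert(0,'.')
from h import *
s=manip.get_state();print(s["force"],s["moment"],w2c(s["ee_pos"]),s["width"])
snap("s10","scene",(260,150,390,280),5)
E
```

```text
[-0.16326714  1.43645571  5.73560739] [0.05794431 0.03498666 0.00473057] [34.9860633  20.41086114] 0.015157168481817805
```

View pics/s10.png

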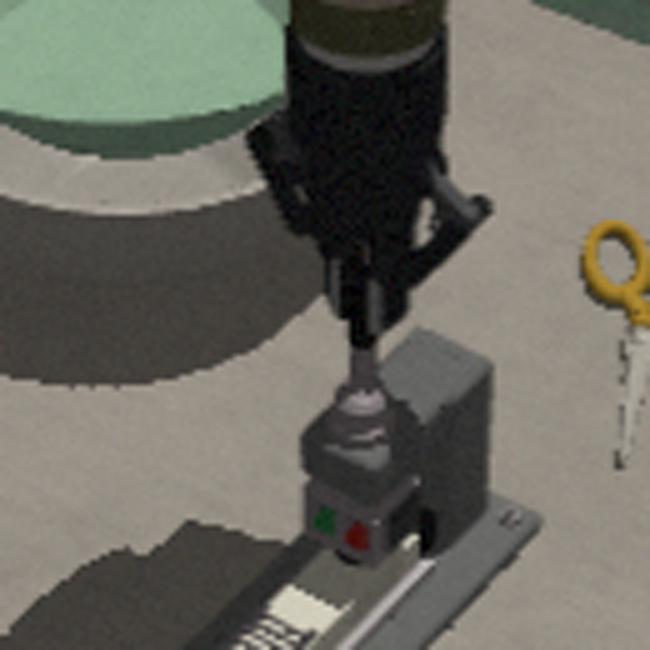

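The crank follows, with low forces.

Emit:
play_rows([
  [8,-2.1,-4.2,0,0],
  [8,-3.7,-8.5,0,0],
  [8,-4.8,-13.1,0,0],
  [8,-5.3,-17.7,0,0],
  [8,-5.3,-22.3,0,0],
  [8,-4.8,-26.9,0,0],
  [8,-3.7,-31.5,0,0],
  [8,-2.1,-35.8,0,0],
  [8,0,-40,0,0],
  [8,0,-40,0,0],
])

```text
time_s: 10.92
ee_pos: [0.648, -0.0181, 0.2336]
tcp_rot: [-3.141, 0.004, 3.104]
force: [4.7, -1.9, 3.4]
width: 0.0153
```

```bash
python3 - <<'E'
import sys; sys.path.insert(0,'.')
from h import *
s=manip.get_state();print(s["force"],s["moment"],w2c(s["ee_pos"]),s["width"])
snap("s11","scene",(260,150,390,280),5)
arc(-30,-90,9); arc(-90,-120,6)
E
```

```text
[ 4.65009668 -1.94034928  3.36241631] [-0.42699037 -0.89410868  0.0576133 ] [ 35.85562676 -21.51678722] 0.015300553864116629
[8, 2.6, -3.9, 0, 0], [8, 5.5, -7.4, 0, 0], [8, 8.9, -10.6, 0, 0], [8, 12.7, -13.4, 0, 0], [8, 16.7, -15.7, 0, 0], [8, 21.0, -17.6, 0, 0], [8, 25.4, -18.9, 0, 0], [8, 30.0, -19.7, 0, 0], [8, 34.6, -20.0, 0, 0], 
[8, 3.5, 0.2, 0, 0], [8, 6.9, 0.6, 0, 0], [8, 10.4, 1.4, 0, 0], [8, 13.7, 2.4, 0, 0], [8, 16.9, 3.7, 0, 0], [8, 20.0, 5.4, 0, 0],
```

View pics/s11.png

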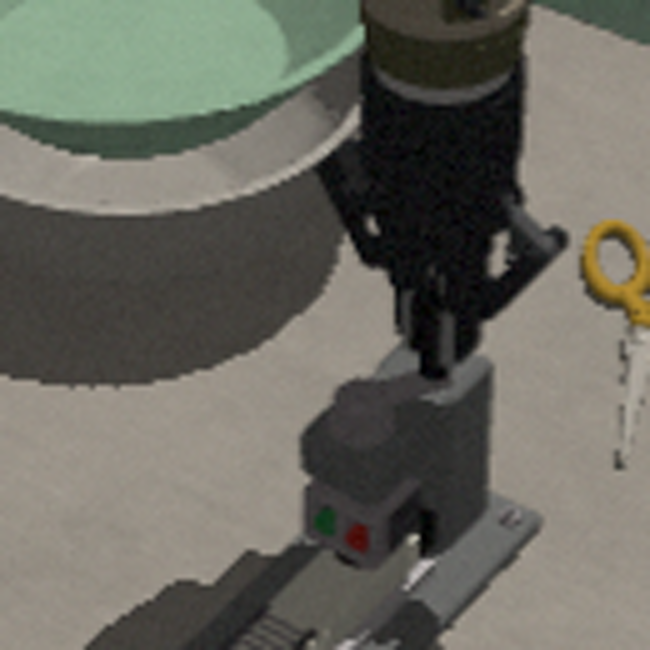

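Emit:
play_rows([
  [8,2.5,-4.0,0,0],
  [8,5.4,-7.6,0,0],
  [8,8.7,-10.9,0,0],
  [8,12.5,-13.8,0,0],
  [8,16.4,-16.2,0,0],
  [8,20.7,-18.2,0,0],
  [8,25.1,-19.6,0,0],
  [8,29.6,-20.5,0,0],
  [8,34.1,-20.8,0,0],
  [8,34.1,-20.8,0,0],
])

```text
time_s: 11.8
ee_pos: [0.6115, -0.0367, 0.2335]
tcp_rot: [-3.141, 0.001, 3.105]
force: [-0.0, -0.3, 6.8]
width: 0.0149
```

```bash
python3 - <<'E'
import sys; sys.path.insert(0,'.')
from h import *
s=manip.get_state();print(s["force"],s["moment"],w2c(s["ee_pos"]),s["width"])
snap("s12","scene",(260,150,390,280),5)
E
```

```text
[-0.02819928 -0.29311752  6.79745941] [-0.09916175 -0.08242599  0.01293071] [ 3.72189463e-02 -4.14543582e+01] 0.014914244448117593
```

View pics/s12.png

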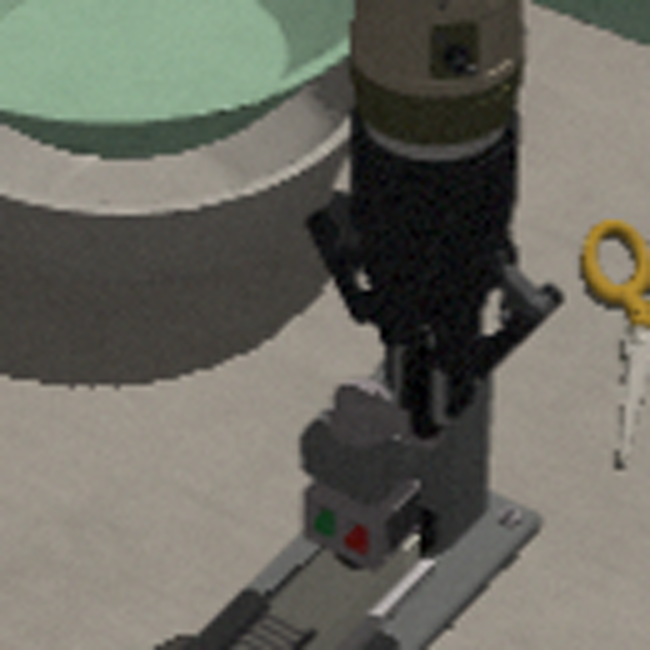

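```bash
cat >> h.py <<'E'
def tabs(name=None):
    p,d=camera("scene"); a=p.astype(int)
    o=[]
    for k,(i,j,l) in {"g":(1,0,2),"r":(0,1,2)}.items():
        m=(a[...,i]>1.35*a[...,j])&(a[...,i]>1.2*a[...,l])&(a[...,i]>35); m[:235]=0;m[285:]=0;m[:,:300]=0;m[:,350:]=0
        v,u=np.nonzero(m); w=a[...,i][m]
        o.append((k,len(u),np.round([u.mean(),v.mean()],2).tolist() if len(u) else None))
    print(o)
    if name: cv2.imwrite(f"pics/{name}.png",cv2.resize(p[205:285,280:380],None,fx=6,fy=6,interpolation=cv2.INTER_CUBIC)[:,:,::-1])
    s=manip.get_state(); print("F",s["force"].round(1),"pos",w2c(s["ee_pos"]).round(1),"w",round(s["width"],4),"t",s["time_s"])
    f=s["force"][:2]; q=w2c(s["ee_pos"]); th=np.arctan2(q[1],q[0]); F=np.array([f@CX,f@CY]); 
    print("ang",np.degrees(th).round(1),"r",np.hypot(*q).round(1),"Frad",(F@[np.cos(th),np.sin(th)]).round(1),"Ftan(cw resist +)",(F@[-np.sin(th),np.cos(th)]).round(1))
E
python3 - <<'E'
import sys; sys.path.insert(0,'.')
from h import *
tabs(); arc(-90,-120,5)
E
```

```text
[('g', 18, [324.67, 254.0]), ('r', 24, [331.25, 257.67])]
F [ 0.2 -1.1  7.8] pos [  0.1 -41.4] w 0.0151 t 11.9
ang -89.9 r 41.4 Frad 1.1 Ftan(cw resist +) 0.2
[8, 4.2, 0.2, 0, 0], [8, 8.3, 0.9, 0, 0], [8, 12.4, 2.0, 0, 0], [8, 16.3, 3.5, 0, 0], [8, 20.0, 5.4, 0, 0],
```

Emit:
play_rows([
  [8,4.2,0.2,0,0],
  [8,8.3,0.9,0,0],
  [8,12.4,2.0,0,0],
  [8,16.3,3.5,0,0],
  [8,20.0,5.4,0,0],
  [8,20.0,5.4,0,0],
  [8,20.0,5.4,0,0],
])

```text
time_s: 12.48
ee_pos: [0.5921, -0.03, 0.2335]
tcp_rot: [3.141, 0.001, 3.105]
force: [2.2, 1.4, 7.1]
width: 0.0151
```

```bash
python3 - <<'E'
import sys; sys.path.insert(0,'.')
from h import *
tabs("c1"); arc(-120,-150,5)
E
```

```text
[('g', 18, [324.67, 254.0]), ('r', 24, [331.25, 257.67])]
F [0.9 1.5 8.3] pos [-19.6 -35.5] w 0.0148 t 12.5333
ang -119.0 r 40.6 Frad -1.8 Ftan(cw resist +) 0.0
[8, 3.5, 2.3, 0, 0], [8, 6.8, 4.9, 0, 0], [8, 9.7, 7.9, 0, 0], [8, 12.4, 11.1, 0, 0], [8, 14.6, 14.6, 0, 0],
```

View pics/c1.png

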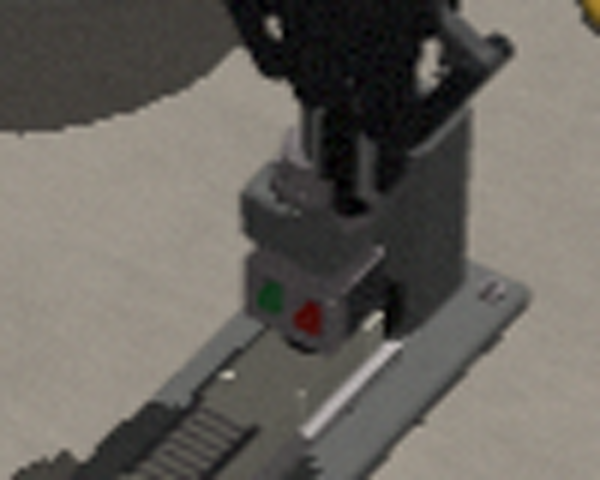

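Both tabs are still in. I continue in 30° steps.

Emit:
play_rows([
  [8,3.5,2.3,0,0],
  [8,6.8,4.9,0,0],
  [8,9.7,7.9,0,0],
  [8,12.4,11.1,0,0],
  [8,14.6,14.6,0,0],
  [8,14.6,14.6,0,0],
  [8,14.6,14.6,0,0],
])

```text
time_s: 13.12
ee_pos: [0.5786, -0.0149, 0.2335]
tcp_rot: [3.141, 0.003, 3.105]
force: [3.4, 1.0, 5.9]
width: 0.015
```

```bash
python3 - <<'E'
import sys; sys.path.insert(0,'.')
from h import *
tabs("c2"); arc(-150,-180,5)
E
```

```text
[('g', 20, [324.6, 254.5]), ('r', 24, [331.17, 257.88])]
F [2.8 1.6 6.4] pos [-33.6 -20.8] w 0.015 t 13.1667
ang -148.3 r 39.6 Frad -3.2 Ftan(cw resist +) 0.0
[8, 1.9, 3.7, 0, 0], [8, 3.4, 7.6, 0, 0], [8, 4.5, 11.7, 0, 0], [8, 5.1, 15.8, 0, 0], [8, 5.4, 20.0, 0, 0],
```

View pics/c2.png

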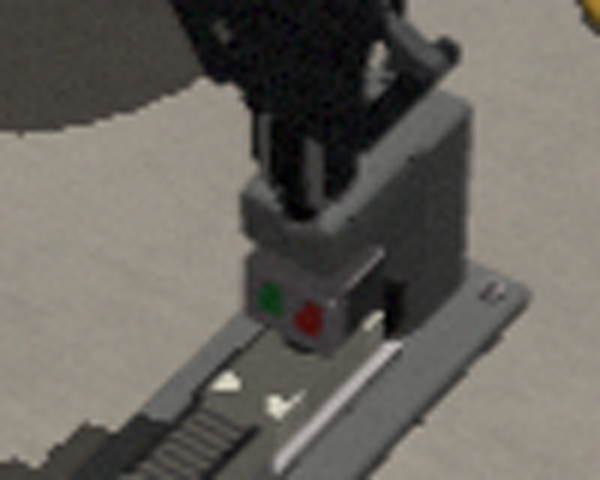

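Emit:
play_rows([
  [8,1.8,3.7,0,0],
  [8,3.2,7.6,0,0],
  [8,4.2,11.7,0,0],
  [8,4.7,15.8,0,0],
  [8,4.9,20.0,0,0],
  [8,4.9,20.0,0,0],
  [8,4.9,20.0,0,0],
])

```text
time_s: 13.75
ee_pos: [0.5745, 0.0048, 0.2336]
tcp_rot: [-3.141, 0.002, 3.105]
force: [2.8, -0.8, 6.6]
width: 0.0154
```

```bash
python3 - <<'E'
import sys; sys.path.insert(0,'.')
from h import *
tabs("c3"); arc(180,150,5)
E
```

```text
[('g', 19, [324.68, 254.58]), ('r', 24, [331.17, 257.88])]
F [ 3.4 -0.9  6.9] pos [-38.5  -1.3] w 0.0149 t 13.8
ang -178.1 r 38.6 Frad -3.4 Ftan(cw resist +) 0.9
[8, -0.2, 4.2, 0, 0], [8, -0.9, 8.3, 0, 0], [8, -2.0, 12.4, 0, 0], [8, -3.5, 16.3, 0, 0], [8, -5.4, 20.0, 0, 0],
```

View pics/c3.png

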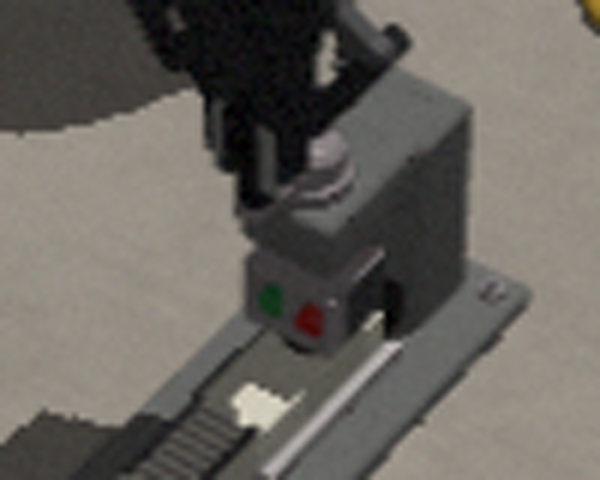

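Emit:
play_rows([
  [8,-0.3,4.2,0,0],
  [8,-1.1,8.3,0,0],
  [8,-2.3,12.4,0,0],
  [8,-3.9,16.3,0,0],
  [8,-5.9,20.0,0,0],
  [8,-5.9,20.0,0,0],
  [8,-5.9,20.0,0,0],
])

```text
time_s: 14.38
ee_pos: [0.5806, 0.0244, 0.2335]
tcp_rot: [-3.141, 0.001, 3.105]
force: [0.3, -0.9, 8.1]
width: 0.0155
```

```bash
python3 - <<'E'
import sys; sys.path.insert(0,'.')
from h import *
tabs("c4"); arc(150,120,5)
E
```

```text
[('g', 19, [324.68, 254.58]), ('r', 24, [331.17, 257.88])]
F [ 0.7 -0.6  7.3] pos [-33.1  18.5] w 0.0149 t 14.4333
ang 150.7 r 37.9 Frad -0.9 Ftan(cw resist +) 0.2
[8, -2.3, 3.5, 0, 0], [8, -4.9, 6.8, 0, 0], [8, -7.9, 9.7, 0, 0], [8, -11.1, 12.4, 0, 0], [8, -14.6, 14.6, 0, 0],
```

View pics/c4.png

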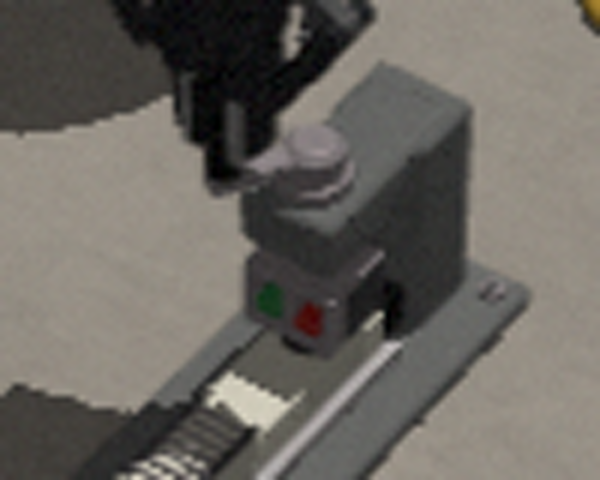

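Emit:
play_rows([
  [8,-2.3,3.5,0,0],
  [8,-4.9,6.8,0,0],
  [8,-7.9,9.7,0,0],
  [8,-11.1,12.4,0,0],
  [8,-14.6,14.6,0,0],
  [8,-14.6,14.6,0,0],
  [8,-14.6,14.6,0,0],
])

```text
time_s: 15.02
ee_pos: [0.5955, 0.0384, 0.2335]
tcp_rot: [-3.141, 0.001, 3.105]
force: [-0.5, -0.9, 8.8]
width: 0.0151
```

```bash
python3 - <<'E'
import sys; sys.path.insert(0,'.')
from h import *
tabs("c5"); arc(120,90,5)
E
```

```text
[('g', 18, [324.72, 254.72]), ('r', 23, [331.17, 258.0])]
F [ 0.5 -1.8  8.1] pos [-18.7  33. ] w 0.0155 t 15.0667
ang 119.5 r 38.0 Frad -1.8 Ftan(cw resist +) 0.4
[8, -3.7, 1.9, 0, 0], [8, -7.6, 3.4, 0, 0], [8, -11.7, 4.5, 0, 0], [8, -15.8, 5.1, 0, 0], [8, -20.0, 5.4, 0, 0],
```

View pics/c5.png

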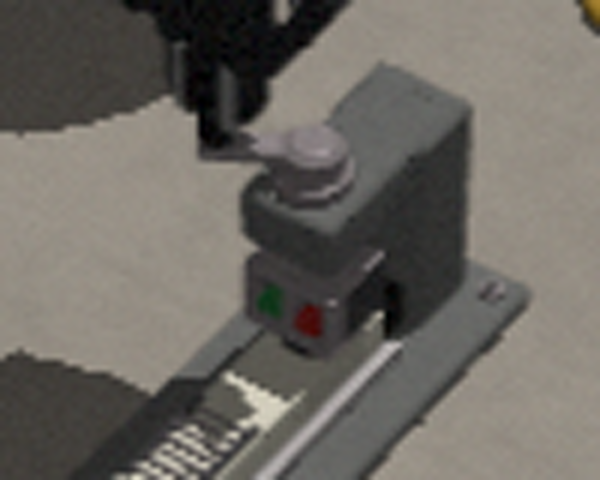

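Emit:
play_rows([
  [8,-3.7,1.8,0,0],
  [8,-7.6,3.2,0,0],
  [8,-11.7,4.2,0,0],
  [8,-15.8,4.7,0,0],
  [8,-20.0,4.9,0,0],
  [8,-20.0,4.9,0,0],
  [8,-20.0,4.9,0,0],
])

```text
time_s: 15.65
ee_pos: [0.6153, 0.0431, 0.2335]
tcp_rot: [3.141, -0.0, 3.105]
force: [-0.6, 0.2, 8.0]
width: 0.0152
```

```bash
python3 - <<'E'
import sys; sys.path.insert(0,'.')
from h import *
tabs("c6"); arc(90,60,5)
E
```

```text
[('g', 18, [324.67, 255.0]), ('r', 25, [331.04, 258.4])]
F [-0.5  1.5  9.8] pos [ 0.9 38.4] w 0.0153 t 15.7
ang 88.7 r 38.5 Frad 1.5 Ftan(cw resist +) 0.6
[8, -4.2, -0.2, 0, 0], [8, -8.3, -0.9, 0, 0], [8, -12.4, -2.0, 0, 0], [8, -16.3, -3.5, 0, 0], [8, -20.0, -5.4, 0, 0],
```

View pics/c6.png

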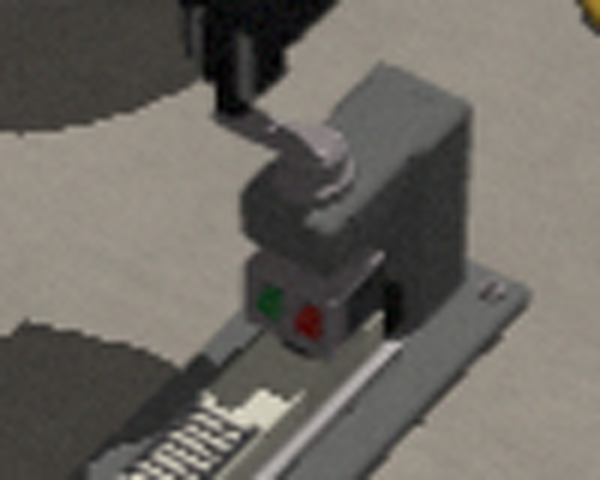

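Both tabs are still in. They are sinking slightly together as the screw turns.

Emit:
play_rows([
  [8,-4.2,-0.2,0,0],
  [8,-8.3,-0.9,0,0],
  [8,-12.4,-2.0,0,0],
  [8,-16.3,-3.5,0,0],
  [8,-20.0,-5.4,0,0],
  [8,-20.0,-5.4,0,0],
  [8,-20.0,-5.4,0,0],
])

```text
time_s: 16.28
ee_pos: [0.6353, 0.0373, 0.2335]
tcp_rot: [3.14, 0.0, 3.105]
force: [0.0, 1.6, 9.0]
width: 0.0149
```

```bash
python3 - <<'E'
import sys; sys.path.insert(0,'.')
from h import *
tabs("c7"); arc(60,30,5)
E
```

```text
[('g', 18, [324.67, 255.0]), ('r', 26, [331.12, 258.5])]
F [-0.5  1.4  8.5] pos [21.1 33.4] w 0.0151 t 16.3333
ang 57.8 r 39.5 Frad 0.8 Ftan(cw resist +) 1.2
[8, -3.5, -2.3, 0, 0], [8, -6.8, -4.9, 0, 0], [8, -9.7, -7.9, 0, 0], [8, -12.4, -11.1, 0, 0], [8, -14.6, -14.6, 0, 0],
```

View pics/c7.png

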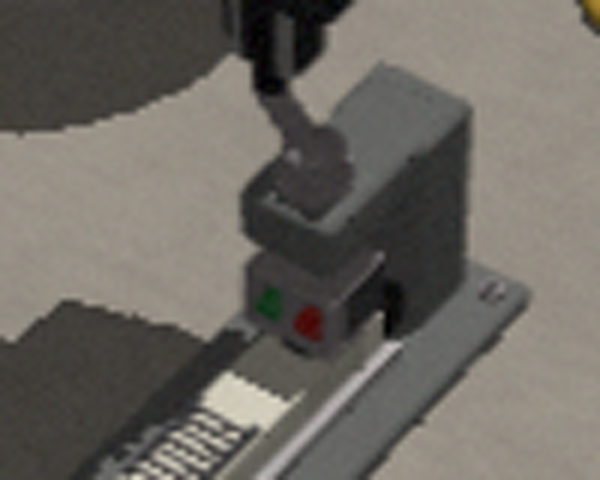

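One full turn is done and both tabs are in.

Emit:
play_rows([
  [8,-3.5,-2.3,0,0],
  [8,-6.8,-4.9,0,0],
  [8,-9.7,-7.9,0,0],
  [8,-12.4,-11.1,0,0],
  [8,-14.6,-14.6,0,0],
  [8,-14.6,-14.6,0,0],
  [8,-14.6,-14.6,0,0],
])

```text
time_s: 16.92
ee_pos: [0.6497, 0.0221, 0.2336]
tcp_rot: [3.14, 0.001, 3.105]
force: [1.5, 1.8, 7.3]
width: 0.0153
```

```bash
python3 - <<'E'
import sys; sys.path.insert(0,'.')
from h import *
tabs("c8"); arc(30,0,5)
E
```

```text
[('g', 21, [324.67, 255.38]), ('r', 25, [331.12, 258.68])]
F [1.4 2.2 8. ] pos [36.  18.7] w 0.015 t 16.9667
ang 27.5 r 40.6 Frad 2.2 Ftan(cw resist +) 1.3
[8, -1.9, -3.7, 0, 0], [8, -3.4, -7.6, 0, 0], [8, -4.5, -11.7, 0, 0], [8, -5.1, -15.8, 0, 0], [8, -5.4, -20.0, 0, 0],
```

View pics/c8.png

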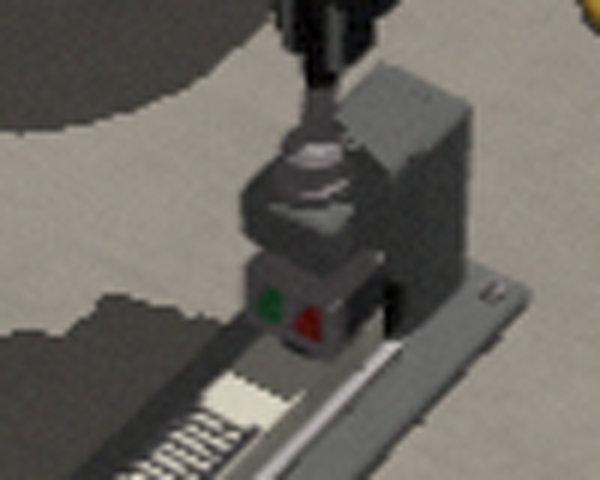

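Emit:
play_rows([
  [8,-1.9,-3.7,0,0],
  [8,-3.5,-7.6,0,0],
  [8,-4.7,-11.7,0,0],
  [8,-5.4,-15.8,0,0],
  [8,-5.8,-20.0,0,0],
  [8,-5.8,-20.0,0,0],
  [8,-5.8,-20.0,0,0],
])

```text
time_s: 17.55
ee_pos: [0.6546, 0.0017, 0.2335]
tcp_rot: [3.141, 0.001, 3.105]
force: [0.2, 0.9, 6.8]
width: 0.015
```

```bash
python3 - <<'E'
import sys; sys.path.insert(0,'.')
from h import *
tabs("c9"); arc(0,-30,5)
E
```

```text
[('g', 39, [322.85, 257.26]), ('r', 24, [331.25, 258.67])]
F [0.9 1.  7. ] pos [41.7 -1.5] w 0.015 t 17.6
ang -2.1 r 41.7 Frad 0.8 Ftan(cw resist +) 1.1
[8, 0.2, -4.2, 0, 0], [8, 0.9, -8.3, 0, 0], [8, 2.0, -12.4, 0, 0], [8, 3.5, -16.3, 0, 0], [8, 5.4, -20.0, 0, 0],
```

View pics/c9.png

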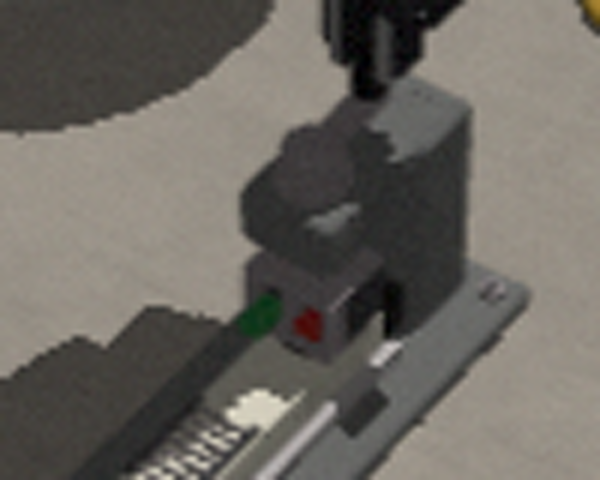

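The green tab has popped: its blob grew from 18–21 to 39 px and moved about (−1.8, +1.9) px. The red tab is unchanged, so I stop here and release.

Emit:
play_rows([
  [20,0,0,0,0],
  [40,0,0,0,0],
  [40,0,0,0,0],
  [40,0,0,0,0],
  [40,0,0,-15,0],
  [40,0,0,-40,0],
  [40,0,0,-75,0],
  [40,0,0,-100,0],
  [40,0,0,-100,0],
  [40,0,0,-100,0],
])

```text
time_s: 18.43
ee_pos: [0.655, 0.0014, 0.3343]
tcp_rot: [-3.141, 0.003, 3.105]
force: [0.3, -0.2, -0.7]
width: 0.0397
```

```bash
python3 - <<'E'
import sys; sys.path.insert(0,'.')
from h import *
tabs("d1")
E
```

```text
[('g', 38, [322.95, 257.24]), ('r', 24, [331.25, 258.67])]
F [-0.1  0.  -0.4] pos [41.5 -1.7] w 0.0403 t 18.4833
ang -2.4 r 41.5 Frad -0.1 Ftan(cw resist +) -0.0
```

View pics/d1.png

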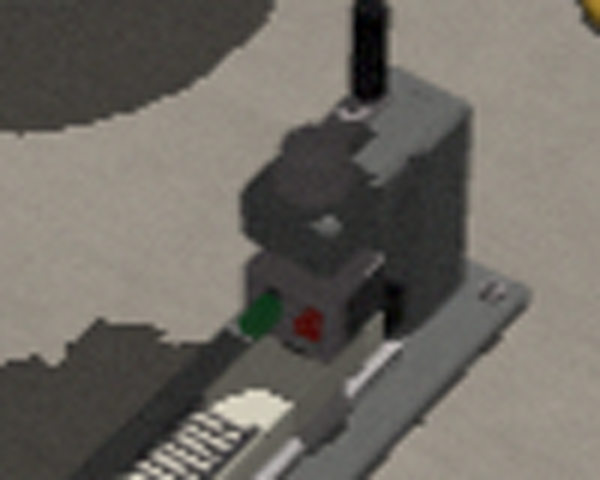

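Emit:
play_rows([
  [40,40,0,0,0],
  [40,80,0,0,0],
  [40,120,10,0,0],
  [40,160,20,0,0],
  [40,190,45,0,0],
  [40,215,75,0,0],
  [40,240,105,0,0],
  [40,260,140,0,0],
  [40,280,175,0,0],
  [40,300,210,0,0],
])

```text
time_s: 19.32
ee_pos: [0.3601, 0.2232, 0.3311]
tcp_rot: [-3.141, -0.003, 3.104]
force: [0.8, 1.0, 0.1]
width: 0.0397
```

Emit:
play_rows([
  [40,20,35,0,0],
  [40,40,70,0,0],
  [40,60,105,0,0],
  [40,80,140,0,0],
  [40,90,160,0,0],
  [40,90,160,0,0],
  [40,90,160,0,0],
])

```text
time_s: 19.9
ee_pos: [0.2768, 0.3859, 0.3307]
tcp_rot: [-3.139, -0.002, 3.108]
force: [-0.6, 0.0, 0.2]
width: 0.04
```

```bash
python3 - <<'E'
import sys; sys.path.insert(0,'.')
from h import *
tabs("d2")
p,d=snap("t9","top",(295,160,375,305),4)
p,d=snap("t9f","top")
E
```

```text
[('g', 38, [323.11, 257.18]), ('r', 24, [331.25, 258.67])]
F [-1.2  0.4  0.9] pos [-349.3  367.9] w 0.0397 t 19.95
ang 133.5 r 507.3 Frad 1.1 Ftan(cw resist +) 0.7
```

View pics/t9.png

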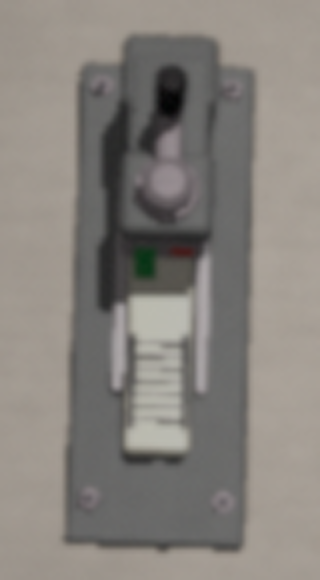

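View pics/d2.png

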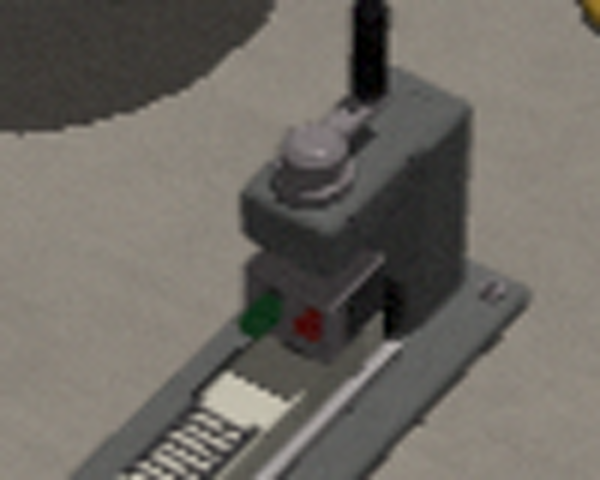

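View pics/t9f.png

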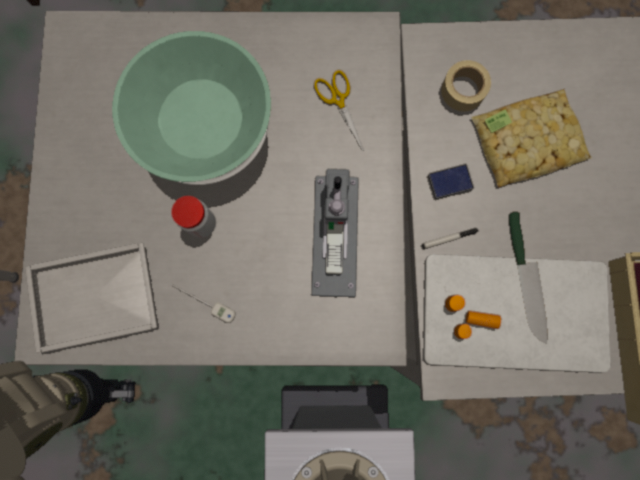

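The top view shows the green tab standing out at about (331, 226). Red is flush at about (340, 223). The cassette front has moved 14.5 px, about 34 mm, and the bystanders are unmoved. I hand it in.

```bash
python3 - <<'E'
import sys; sys.path.insert(0,'.')
from h import *
print([w2c(x).round(1) for x in onz("top",np.array([[156,459-1]])/4+[295,160]-.375,.036)])
print(manip.job_done())
E
```

```text
[array([-128.4,    0.3])]
the job is handed in; nothing more can be done
None
```

The cassette is clamped, the green tab is out and the red tab is in, and the job is handed in. I'm not certain the cassette is home to within the 2.5–3 mm limits, because one of my measurements disagrees.

**What I did:**
- I pushed the cassette in with closed fingers until it met hard resistance. The push force was about 6 N in the last readings before I backed off.
- I gripped the handle and cranked about 1.2 turns clockwise, checking the tabs every 30° from about half a turn on. I stopped at the first check that showed green out.
- I then released the crank and moved the arm clear.

**Last checks:**
- **Tabs:** both cameras show the green tab well out and the red tab unchanged.
- **Bystanders:** the jar, ink pad, thermometer and marker look unmoved in the top view. I compared this by eye only.
- **Robot:** it is clear of everything, and the force reading is near zero.

**Cassette position:** the readings do not fully agree.
- **Front edge:** it measured x = −128.4 mm in the last top view, where fully home would be −125 mm. My clamp position is only good to about 2 mm, and a pixel covers about 2 mm.
- **Travel:** the pictures gave 28 mm from a rough corner pick, 32 to 33 mm from the blade pattern and 31 to 34 mm from the top view. I expected about 35 mm.
- **Evidence that it is home:** the finger stopped hard where the stop was predicted (assuming an 11 mm half finger width), and the scene picture shows the rear end against the stop.

I had no direct reading of the clamping force. I infer it from the green tab having popped.

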